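Latch the two-part casting mould

ROBOT

A 6-joint arm with a two-finger parallel gripper is mounted at the origin on the work surface. World frame = base frame: x ahead of the robot, y to its left, z up, the work surface at z = 0. Lengths are in m, angles in rad, forces in N, time in s.
With the tool pointing down it reaches from about 0.15 to 0.775 m from the base axis. Payload 6.1 kg.
Tool frame: the origin (TCP) lies at the very end of the fingers, on their centre line; the grasp point (between the pads) lies ctrl.tcp_to_grasp behind it (ctrl.tcp_to_grasp is the distance from the TCP to the grasp point, in m); z points along the fingers, y is the line along which they close (so a half turn about z gives the same grasp; the last joint's range is limited). The gripper opens to 85 mm and grips with 20 to 120 N. Pads are 22 mm wide; open, the fingers measure 114 mm over their backs; the gripper's body (76 mm by 85 mm) begins 54 mm behind the grasp point. The pads swing forward as they close: fully open they stand 13 mm farther back than shut.
Start: joints at [-1.116, 0.126, -0.04, 1.405, 0, 1.571], TCP at [0.231, -0.472, 0.231] pointing down, gripper open.
Joint ranges: [-2.72, 2.72], [-0.95, 1.95], [-1.27, 1.35], [-1.78, 2.02], [-1.46, 1.47], [-3.14, 3.14]. Speed limits (rad/s): [2.39, 2.39, 3.01, 3.14, 3.14, 3.14].

INTERFACE

Orientations are given as a unit quaternion [w, x, y, z].
In Python, from station import ctrl, read_camera, calibration, regions_of gives the robot as it stands.
- The arm moves only by the tool play_rows, never from a script. Its argument "commands" is a list of rows, each an object of numbers: "rx", "ry", "rz": the turn, a rotation vector about the tool's x, y, z in rad; "x", "y", "z": the shift along the tool's x, y, z in cm; "jaw": the finger opening in cm, from 0 to 8.54. A call has 1 to 12 rows; each row is the pose to reach, as a shift and turn from the pose commanded when the call began, along the tool's axes at that moment; what a row does not reach only later rows make up. A row lasts 1/12 s, in which the tool goes at most 41.7 mm and 7.16 degrees, less where a joint would pass 70% of its speed; a pose out of reach is approached as far as the arm can. A call with a gripper value outside its range is refused whole. The fingers move at their own pace and stop on an object; "force" is the grip in N (left out, the last holds). Time passes only in rows, so rows that repeat a pose let the fingers close. It gives the time, the measured TCP pose, the force, the opening and the grip force at its end, in the units of the state.
- ctrl.get_state(): the state, without advancing time (a new reading comes with each control period).
- read_camera(name): name is "side" or "top"; returns the picture (480x640x3 uint8, red, green, blue); there is no depth.
- calibration(name): a dict with "camera_matrix" (3x3 intrinsics, pixels), "dist_coeffs" ([k1, k2, p1, p2, k3] as OpenCV has them; the pictures are not rectified), "R" (3x3) and "t" (3): a world point X has camera coordinates R X + t. Camera axes: x right, y down, z forward; pixel columns grow to the right and rows downward; lengths in m; the calibration is good to about 2 mm. A picture is of the moment at which its call begins. calibration takes no time and is no camera call.
- ctrl.sign_off(): hands the job in; it is judged then, once.
Trained networks look in the newest picture that a camera, given by its name, has taken for a name from the list of things; names that differ only in an ending like _2 or _b are one class to them, and where a whole thing is asked for, a point or a joint stands for the part that bears it (a point fixed in the world has none). Each returns a list of dicts, best first, with "confidence" (0 to 1); they miss things now and then, are a little off and sometimes report something else, mostly with a low value. They report only what shows in the picture. A call takes as long as a camera call.
- regions_of(camera, name): "region" (480x640 bool, what is visible of it) and "location" ([column, row] in pixels, amid what is visible of it).
The state is a dict: "clock": time; "q": joint angles; "dq": joint speeds; "tau": joint torques, N m; "tcp_pos": TCP position; "tcp_rot": TCP orientation; "ft_force": force on the tool from outside, world axes, zero at the start; "torque": the same for the moment, N m; "grip_width": finger opening in m; "gripper_force": force on a finger pad.
Only numpy, scipy, OpenCV 4.12 (cv2) and the standard library are available. Lean on these libraries where they do the work, as an engineer would, in place of code of your own. Each camera call takes 0.05 s, during which the arm holds its last target. There are 200 camera calls.

TASK

Close the two-part casting mould ready for pouring: swing its open half shut and press it home (about 15 N) against the silicone lip, lay the draw latch's wire loop over the keeper and draw it back under the keeper's lip with a light tug (about 10 N) to feel that it has caught, then press the latch lever down over centre until it snaps flat and holds the seam closed. Work by feel: never press hard on the mould or the lever, nor strain the wire loop, and leave the things lying around the mould where they are.

Things in the scene. Friction and masses are not known exactly. Their poses are not given: they have to be found in the camera images.
- mould: plywood casting mould in two upright halves like a book, 180 mm long in x, 100 mm high, on a fixed baseboard. Origin on the bench in the seam plane; x along the seam to the hinge, y across it from the fixed half (85 mm thick, y < 0) to the swinging half (80 mm), z up. Press no part of it or its lever with over 25 N. All is bare plywood, white silicone and plain steel.
- half (a joint): angle of the swinging half about its vertical hinge pin (at x = 105, y = 0 mm of the mould), rad; 0 = wooden faces meet. Starts open at 0.17 to 0.26, stays where left, swings with under 1 N, till between 0.057 and 0.018 (9 to 3 mm gap at the latch, different each time) it meets the silicone lip, which yields 1 mm at the latch per 14 N. The latch draws it in to about 0.01.
- half_face (a point): point on the swinging half's outer upright face, abreast of the latch, 160 mm from the hinge pin, 20 mm below the top: push here to swing it shut, and press it home on the lip with about 15 N. Its y axis points out of that face.
- keeper (a point): the keeper, a steel hook on top of the swinging half: the seat, where the centre of the loop's bar belongs, 6 mm above the wood. Axes: y away from the lever, z up. Flat plate 26 mm wide, y from -12 to +22 mm, its top 4 mm below this point; a wall 18 mm wide on the -y side, face at y = -4 mm, carrying the lip.
- keeper_lip (a point): outer lower edge of the keeper's lip, which juts 2 mm in +y beyond the seat, underside 6 mm and top 9 mm above the seat. The hook is open towards +y: the bar goes down beyond the lip (its centre over 6 mm in y from the seat) to the plate, then is drawn back in -y under the lip to the wall.
- lever_pin (a point): middle of the lever's pivot pin, 8 mm above the mould's top face, at x = -55, y = -23 mm of the mould; axes as the mould's.
- lever (a joint): angle of the latch lever, rad; 0 = closed, flat on the fixed half, handle pointing away from the keeper (-y); 1.57 = upright; limit 2.25. Starts at 2.0 to 2.2, stays where left. With the loop hooked and the half on the lip it is taut at 0.9 to 1.7; pressing it down then takes 5 to 13 N at most near its end, falling to nothing at 0.1, where it goes over centre and snaps flat by itself.
- lever_end (a point): point on the lever's pressing face (upper face when closed; faces the keeper when the lever stands), 50 mm from the pin along the lever, 6 mm off the pin's line. y points along the lever back to the pin, z out of the face. Steel strip 18 mm wide, 3 mm thick, ending 56 mm from the pin in a turned-up 7 mm edge.
- loop_pivot (a point): the loop's pivot on the lever, 13 mm from the lever's pin towards the handle's end and, with the lever closed, 1.5 mm below the pin; the loop's bar is 60 mm from it.
- loop (a joint): angle of the wire loop on the lever, rad; loop minus lever is the loop's slope above horizontal, towards the keeper. Starts at 2.5 to 2.8, so raised by 0.3 to 0.8. Stiff pivots: it stays where put (0.2 N at the bar moves it), but swinging the lever down carries it up off the keeper again unless its bar is already drawn in under the keeper's lip.
- loop_bar (a point): middle of the loop's straight cross bar, round steel 8 mm thick, 34 mm long in x; 5 mm wire legs run from its ends back to the lever, passing either side of the keeper. From beyond, the bar can be drawn in -y with 3 to 5 N, pulling the lever round with it, till it stops on the wall: a tug of about 10 N shows it has caught. Never push the wire with over 15 N.
- fragment: bystander: fired-clay fragment of a sculpted hand, about 120 x 90 x 28 mm, lying beside the mould; origin on its underside
- jar: bystander: amber glass jar with a black cap, 60 mm across, 75 mm tall, standing beside the mould; origin at the centre of its underside
- blower: bystander: black rubber dust blower, 60 mm across, 95 mm tall, standing on its base; origin at the centre of its underside
- brush: bystander: flat brush with a wooden handle, 170 mm long, lying on the bench; origin under its middle

How it is judged:
On the way, in this order (a step that is already met when the one before it is completed fails the run):
1. the fingers press the swinging half home on the silicone lip: joint half under 0.065 with over 9 N on it (value of joint half below 0.065 rad and contact force between the fingers and half above 9 N), for 0.2 s.
2. the loop's bar is drawn in under the keeper's lip and tugged there by the fingers with over 6 N (y of loop_bar in the frame of keeper between -0.004 and 0.0015 m and z of loop_bar in the frame of keeper between -0.004 and 0.0045 m and contact force between the fingers and loop above 6 N), for 0.2 s.
At the end, for the whole second after the job is handed in: Lever within 0.06 rad of closed and still; loop bar in the keeper under its lip (-4 to +1.5 mm in y, -4 to +4.5 mm in z of the keeper point); half drawn in to under 0.016 rad (2.6 mm at the latch); all holding untouched; each bystander within 20 mm of its start (y of loop_bar in the frame of keeper between -0.004 and 0.0015 m and z of loop_bar in the frame of keeper between -0.004 and 0.0045 m and value of joint lever below 0.06 rad and velocity of joint lever below 0.05 rad/s and value of joint half below 0.016 rad and distance of each of fragment, jar, blower, brush from where it was at the start of the episode below 0.02 m).
It fails at once if the fingers push the wire loop with more than 15 N (contact force between the fingers and loop above 15 N).
It fails at once if the robot presses on any part of the mould or its latch with more than 25 N (contact force between any of the fingers, the arm and mould above 25 N).
It fails at once if a bystander is pushed more than 20 mm (distance of any of fragment, jar, blower, brush from where it was at the start of the episode above 0.02 m).
It also fails if it takes over 69 s, if anything falls off the work surface, if the arm or the gripper's body presses on something with over 40 N, if the wrist force passes 120 N, or if a joint passes its speed limit or range.

## Working session

There is one attempt and no reset: what is moved stays moved. The work goes in short steps, Python scripts to look and compute and a tool call to move; the robot and the scene stay as the last step left them, time stands still between calls to the robot, and variables do not carry over. Pictures are saved under pics/ and viewed, at most 10 in all, crops included, and the job is handed in when it is done.

Besides the shell and the picture viewer there is one more tool, called after "Call:" by a JSON object that holds its "fn" and its "kwargs". play_rows: Moves the arm, as the interface text tells. Its arguments: {"type":"object","properties":{"commands":{"type":"array","items":{"type":"object","properties":{"rx":{"type":"number"},"ry":{"type":"number"},"rz":{"type":"number"},"x":{"type":"number"},"y":{"type":"number"},"z":{"type":"number"},"jaw":{"type":"number"}}}},"force":{"type":"number"}},"required":["commands"]}

```bash
mkdir -p pics; ls; cat > h.py <<'E'
import numpy as np, cv2
from station import ctrl, read_camera, calibration, regions_of
def cal(n):
    c=calibration(n); return [np.array(c[k],float) for k in("camera_matrix","dist_coeffs","R","t")]
def ray(n,px):
    K,D,R,t=cal(n)
    u=cv2.undistortPoints(np.array([[px]],float),K,D)[0,0]
    d=R.T@np.array([u[0],u[1],1]); return -R.T@t, d/np.linalg.norm(d)
def atz(n,px,z):
    o,d=ray(n,px); return o+d*(z-o[2])/d[2]
def tri(a,b):
    A=np.zeros((3,3));B=np.zeros(3)
    for o,d in(a,b):
        P=np.eye(3)-np.outer(d,d);A+=P;B+=P@o
    p=np.linalg.solve(A,B); return p,[np.linalg.norm((np.eye(3)-np.outer(d,d))@(p-o))*1e3 for o,d in(a,b)]
def proj(n,X):
    K,D,R,t=cal(n)
    return cv2.projectPoints(np.array(X,float).reshape(-1,1,3),cv2.Rodrigues(R)[0],t,K,D)[0][:,0]
def save(n,f,crop=None,s=1):
    im=read_camera(n)
    if crop: x0,y0,x1,y1=crop; im=im[y0:y1,x0:x1]
    im=cv2.resize(im,None,fx=s,fy=s,interpolation=cv2.INTER_CUBIC); cv2.imwrite('pics/'+f,im[:,:,::-1])
E
python3 - <<'E'
from h import *
np.set_printoptions(precision=4,suppress=True)
a=read_camera("side");b=read_camera("top")
cv2.imwrite('pics/s0.png',a[:,:,::-1]);cv2.imwrite('pics/t0.png',b[:,:,::-1])
for n in("side","top"):
    K,D,R,t=cal(n);print(n,-R.T@t,R[2],K[0,0])
    for o in("mould","half","keeper","keeper_lip","lever","lever_end","lever_pin","loop","loop_bar","loop_pivot","fragment","jar","blower","brush"):
        print(o,[(round(r["confidence"],2),np.round(r["location"],1).tolist(),int(r["region"].sum())) for r in regions_of(n,o)[:2]])
s=ctrl.get_state();print(s["clock"],s["tcp_pos"],s["tcp_rot"],s["ft_force"],ctrl.tcp_to_grasp)
E
```

```text
pics
side [0.0787 0.9053 0.9556] [ 0.3596 -0.6516 -0.6679] 603.677687804778
mould []
half [(0.84, [318.4, 265.0], 5131)]
keeper [(0.71, [321.4, 267.9], 5086)]
keeper_lip [(0.72, [316.3, 264.7], 5048), (0.24, [323.3, 267.0], 11660)]
lever [(0.69, [352.5, 223.6], 146)]
lever_end [(0.51, [323.6, 265.6], 11701), (0.44, [350.2, 225.7], 149)]
lever_pin [(0.57, [325.8, 266.2], 11602)]
loop [(0.52, [346.2, 227.9], 90)]
loop_bar [(0.53, [351.5, 224.6], 127)]
loop_pivot [(0.48, [349.7, 224.0], 166)]
fragment [(0.78, [346.2, 197.1], 893)]
jar [(0.88, [293.4, 329.5], 1181), (0.53, [351.3, 224.0], 159)]
blower [(0.75, [289.4, 201.5], 309)]
brush [(0.84, [350.1, 378.3], 1409)]
top [0.3574 0.0712 1.3214] [ 0.1641 -0.0199 -0.9862] 574.7871084393597
mould []
half [(0.79, [298.4, 253.8], 3343)]
keeper [(0.85, [298.8, 254.9], 3354)]
keeper_lip [(0.62, [300.6, 255.0], 3315)]
lever [(0.71, [332.5, 268.6], 373)]
lever_end [(0.91, [335.4, 266.5], 286)]
lever_pin [(0.91, [320.1, 254.0], 13042)]
loop [(0.74, [320.5, 271.5], 157)]
loop_bar [(0.49, [321.0, 273.8], 219)]
loop_pivot [(0.7, [333.9, 268.6], 459), (0.58, [222.8, 270.9], 584)]
fragment [(0.9, [430.8, 218.9], 1419), (0.56, [298.7, 254.6], 3286)]
jar [(0.72, [224.9, 271.6], 633)]
blower [(0.83, [370.0, 185.7], 474)]
brush [(0.78, [215.2, 332.6], 1042), (0.6, [372.4, 187.3], 526)]
1.5 [ 0.2306 -0.4716  0.2313] [-0.      0.9743  0.2254 -0.    ] [-0.1612 -0.6095 -0.0555] 0.0187
```

```bash
python3 - <<'E'
import cv2
a=cv2.imread('pics/s0.png')[170:410,210:470];cv2.imwrite('pics/s0c.png',cv2.resize(a,None,fx=2.5,fy=2.5,interpolation=cv2.INTER_CUBIC))
a=cv2.imread('pics/t0.png')[160:350,190:470];cv2.imwrite('pics/t0c.png',cv2.resize(a,None,fx=2.8,fy=2.8,interpolation=cv2.INTER_CUBIC))
E
```

```text
(no output)
```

View pics/s0c.png

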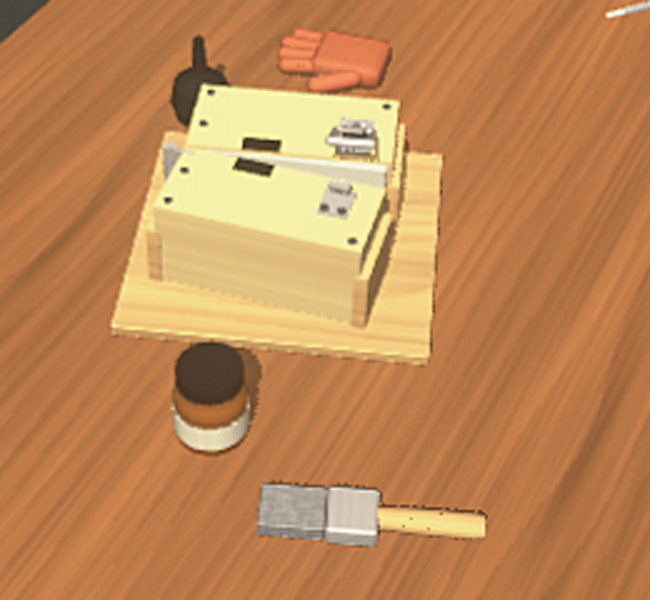

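View pics/t0c.png

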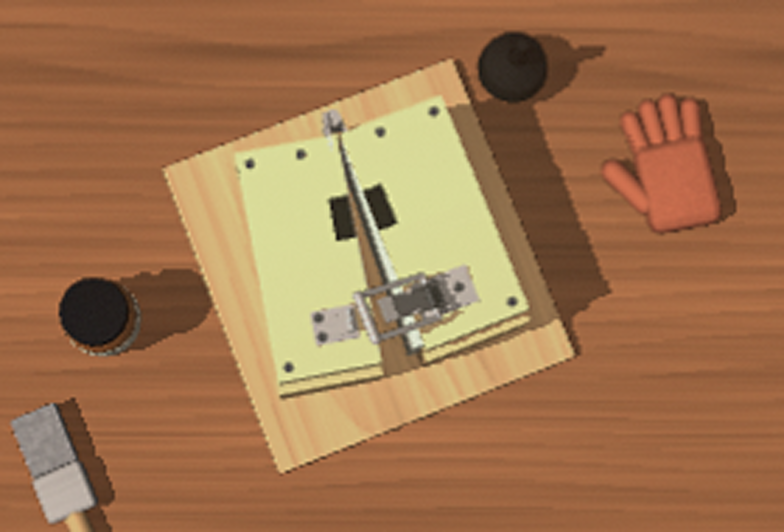

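The pictures show the mould open with its hinge at top crop (333,122). The loop stands raised over the gap with its bar near top crop (368,316), and the keeper plate is near (335,325). I'll triangulate the screws and corners next.

```bash
python3 - <<'E'
from h import *
np.set_printoptions(precision=4,suppress=True)
T=lambda c:(np.array(c)+.5)/2.8+(190,160)-.5
S=lambda c:(np.array(c)+.5)/2.5+(210,170)-.5
C=dict(A=((443,97),(203,86)),B=((527,312),(400,100)),sD=((288,367),(352,240)),sC=((249,163),(168,199)),
sA=((434,111),(211,92)),sB=((512,301),(387,106)),sA2=((380,132),(203,123)),sC2=((300,154),(184,170)),k1=((318,320),(326,210)),k2=((322,336),(343,211)),
bd1=((163,170),(112,332)),bd2=((282,472),(428,362)),bd3=((577,355),(441,154)))
P={}
for k,(a,b) in C.items():
    p,e=tri(ray("top",T(a)),ray("side",S(b)));P[k]=p;print(k,p,np.round(e,1))
v=P['sB']-P['sA'];print("fixed yaw",np.degrees(np.arctan2(v[1],v[0])),np.linalg.norm(v))
v=P['sD']-P['sC'];print("half yaw",np.degrees(np.arctan2(v[1],v[0])),np.linalg.norm(v))
for n,c in(("hinge",(333,122)),("barA",(362,292)),("barB",(376,340)),("handle",(398,308))): print(n,atz("top",T(c),.11))
E
```

```text
A [ 0.6574 -0.0181  0.099 ] [0. 0.]
B [ 0.4884 -0.0808  0.105 ] [0. 0.]
sD [0.4457 0.1005 0.1033] [0.2 0.2]
sC [0.6022 0.132  0.1036] [0.6 0.6]
sA [ 0.6451 -0.0109  0.1018] [0.4 0.4]
sB [ 0.4966 -0.0699  0.1027] [0.5 0.5]
sA2 [0.6281 0.0312 0.1026] [0.2 0.2]
sC2 [0.6101 0.093  0.1023] [0.3 0.3]
k1 [0.4813 0.078  0.1021] [0.5 0.5]
k2 [0.4682 0.0746 0.1044] [1.3 1.3]
bd1 [0.6154 0.2083 0.0057] [0.7 0.7]
bd2 [0.3675 0.1069 0.0043] [0.5 0.5]
bd3 [ 0.4634 -0.133   0.0122] [0.1 0.1]
fixed yaw -158.345198404805 0.1598053894890033
half yaw -168.6201702095129 0.1596744338974861
hinge [0.6342 0.0677 0.11  ]
barA [0.5025 0.045  0.11  ]
barB [0.4661 0.0343 0.11  ]
handle [0.4904 0.0177 0.11  ]
```

```bash
cat >> h.py <<'E'
from scipy.spatial.transform import Rotation as Ro
YAW=np.radians(21.65); O=np.array([.5414,.0296,0.])
ex=np.array([np.cos(YAW),np.sin(YAW),0]);ey=np.array([-np.sin(YAW),np.cos(YAW),0]);ez=np.array([0,0,1.])
M=np.c_[ex,ey,ez]
def tomould(p): return M.T@(np.asarray(p)-O)*1e3
def world(m): return O+M@(np.array(m)/1e3)
def pose():
    s=ctrl.get_state();w,x,y,z=s["tcp_rot"];return np.array(s["tcp_pos"]),Ro.from_quat([x,y,z,w]),s
def go(m,tilt):
    "cm shift and turn to bring TCP to mould-frame mm point, tool x along mould y, tilted"
    p,R,s=pose()
    Rt=Ro.from_matrix(np.c_[ey,ex,-ez])*Ro.from_rotvec([0,-np.radians(tilt),0])
    print("shift cm",np.round(R.inv().apply(world(m)-p)*100,2),"turn",np.round((R.inv()*Rt).as_rotvec(),3))
def st():
    p,R,s=pose();print("t",s["clock"],"tcp mould",np.round(tomould(p),1),"F mould",np.round(M.T@np.array(s["ft_force"]),1))
E
python3 - <<'E'
from h import *
for n,px,z in(("jar",(224.9,271.6),.06),("blower",(370,185.7),.05),("brush",(215.2,332.6),.01)): print(n,np.round(tomould(atz("top",px,z))))
st(); go([-42,145,180],25)
E
```

```text
jar [ 34. 225.  60.]
blower [ 101. -150.   50.]
brush [-80. 297.  10.]
t 1.5 tcp mould [-473.8 -351.2  231.3] F mould [-0.4 -0.5 -0.1]
shift cm [ 46.87 -46.15   5.13] turn [-0.326 -0.352 -1.468]
```

Call:
{"fn": "play_rows", "kwargs": {"commands": [{"x": 46.9, "y": -46.1, "z": 0, "rx": -0.326, "ry": -0.352, "rz": -1.468, "jaw": 0}, {"x": 46.9, "y": -46.1, "z": 0, "rx": -0.326, "ry": -0.352, "rz": -1.468, "jaw": 0}, {"x": 46.9, "y": -46.1, "z": 0, "rx": -0.326, "ry": -0.352, "rz": -1.468, "jaw": 0}, {"x": 46.9, "y": -46.1, "z": 0, "rx": -0.326, "ry": -0.352, "rz": -1.468, "jaw": 0}, {"x": 46.9, "y": -46.1, "z": 0, "rx": -0.326, "ry": -0.352, "rz": -1.468, "jaw": 0}, {"x": 46.9, "y": -46.1, "z": 0, "rx": -0.326, "ry": -0.352, "rz": -1.468, "jaw": 0}, {"x": 46.9, "y": -46.1, "z": 0, "rx": -0.326, "ry": -0.352, "rz": -1.468, "jaw": 0}, {"x": 46.9, "y": -46.1, "z": 0, "rx": -0.326, "ry": -0.352, "rz": -1.468, "jaw": 0}, {"x": 46.9, "y": -46.1, "z": 0, "rx": -0.326, "ry": -0.352, "rz": -1.468, "jaw": 0}, {"x": 46.9, "y": -46.1, "z": 0, "rx": -0.326, "ry": -0.352, "rz": -1.468, "jaw": 0}, {"x": 46.9, "y": -46.1, "z": 0, "rx": -0.326, "ry": -0.352, "rz": -1.468, "jaw": 0}, {"x": 46.9, "y": -46.1, "z": 0, "rx": -0.326, "ry": -0.352, "rz": -1.468, "jaw": 0}]}}

```text
clock: 2.5
tcp_pos: [0.3964, 0.0001, 0.2318]
tcp_rot: [0.176, 0.567, 0.796, -0.118]
ft_force: [1.2, 0.0, 0.1]
grip_width: -0.0003
gripper_force: 0.0
```

```bash
python3 - <<'E'
from h import *
st(); go([-42,140,77],25)
E
```

```text
t 2.5 tcp mould [-145.6   26.1  231.8] F mould [ 1.1 -0.4  0.1]
shift cm [17.21  9.7   9.3 ] turn [-0.007 -0.009 -0.043]
```

Call:
{"fn": "play_rows", "kwargs": {"commands": [{"x": 13.4, "y": 9.9, "z": -0.5, "rz": -0.043}, {"x": 13.4, "y": 9.9, "z": -0.5, "rz": -0.043}, {"x": 13.4, "y": 9.9, "z": -0.5, "rz": -0.043}, {"x": 13.4, "y": 9.9, "z": -0.5, "rz": -0.043}, {"x": 13.4, "y": 9.9, "z": -0.5, "rz": -0.043}, {"x": 17.2, "y": 9.7, "z": 9.3, "rx": -0.007, "ry": -0.009, "rz": -0.043}, {"x": 17.2, "y": 9.7, "z": 9.3, "rx": -0.007, "ry": -0.009, "rz": -0.043}, {"x": 17.2, "y": 9.7, "z": 9.3, "rx": -0.007, "ry": -0.009, "rz": -0.043}, {"x": 17.2, "y": 9.7, "z": 9.3, "rx": -0.007, "ry": -0.009, "rz": -0.043}, {"x": 17.2, "y": 9.7, "z": 9.3, "rx": -0.007, "ry": -0.009, "rz": -0.043}, {"x": 17.2, "y": 9.7, "z": 9.3, "rx": -0.007, "ry": -0.009, "rz": -0.043}]}}

```text
$.commands[0]: bad value
```

```bash
python3 - <<'E'
from h import *
st(); go([-44,102,77],25);go([-44,92,77],25)
save("side","s1.png",(210,120,470,340),3);
E
```

```text
t 2.5 tcp mould [-145.6   26.1  231.8] F mould [ 1.1 -0.4  0.1]
shift cm [13.75  9.66 10.88] turn [-0.007 -0.009 -0.043]
shift cm [12.84  9.7  11.29] turn [-0.007 -0.009 -0.043]
```

View pics/s1.png

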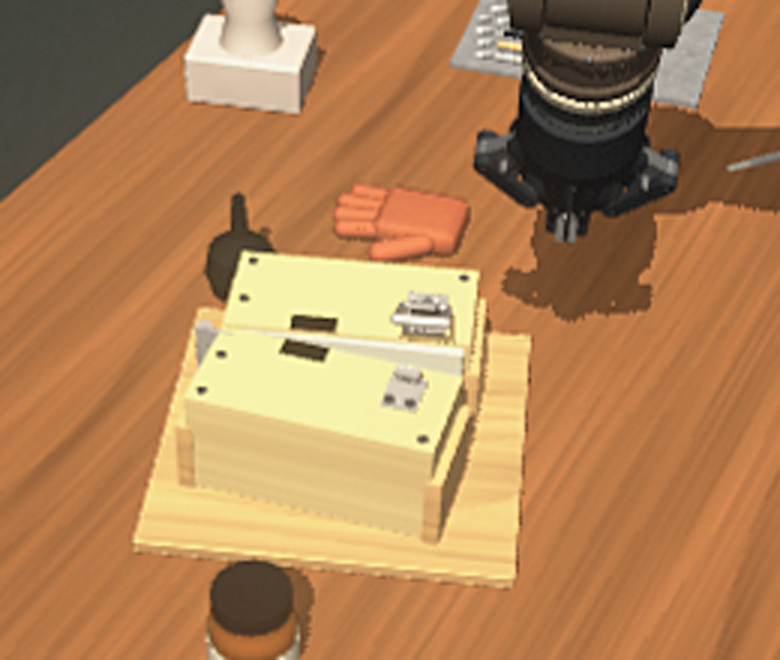

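The move was refused, so the arm hasn't moved. I'll resend it with every field filled in.

Call:
{"fn": "play_rows", "kwargs": {"commands": [{"x": 13.4, "y": 9.9, "z": -0.5, "rx": -0.007, "ry": -0.009, "rz": -0.043, "jaw": 0}, {"x": 13.4, "y": 9.9, "z": -0.5, "rx": -0.007, "ry": -0.009, "rz": -0.043, "jaw": 0}, {"x": 13.4, "y": 9.9, "z": -0.5, "rx": -0.007, "ry": -0.009, "rz": -0.043, "jaw": 0}, {"x": 13.4, "y": 9.9, "z": -0.5, "rx": -0.007, "ry": -0.009, "rz": -0.043, "jaw": 0}, {"x": 13.4, "y": 9.9, "z": -0.5, "rx": -0.007, "ry": -0.009, "rz": -0.043, "jaw": 0}, {"x": 17.2, "y": 9.7, "z": 9.3, "rx": -0.007, "ry": -0.009, "rz": -0.043, "jaw": 0}, {"x": 17.2, "y": 9.7, "z": 9.3, "rx": -0.007, "ry": -0.009, "rz": -0.043, "jaw": 0}, {"x": 17.2, "y": 9.7, "z": 9.3, "rx": -0.007, "ry": -0.009, "rz": -0.043, "jaw": 0}, {"x": 17.2, "y": 9.7, "z": 9.3, "rx": -0.007, "ry": -0.009, "rz": -0.043, "jaw": 0}, {"x": 17.2, "y": 9.7, "z": 9.3, "rx": -0.007, "ry": -0.009, "rz": -0.043, "jaw": 0}, {"x": 17.2, "y": 9.7, "z": 9.3, "rx": -0.007, "ry": -0.009, "rz": -0.043, "jaw": 0}]}}

```text
clock: 3.47
tcp_pos: [0.4523, 0.1418, 0.0784]
tcp_rot: [0.178, 0.552, 0.806, -0.121]
ft_force: [-0.4, 0.1, 0.2]
grip_width: 0.0001
gripper_force: 0.0
```

```bash
python3 - <<'E'
from h import *
st(); go([-45,125,77],25);go([-45,105,77],25);
E
```

```text
t 3.4667 tcp mould [-41.4 137.1  78.4] F mould [-0.3  0.2  0.2]
shift cm [-1.04 -0.35  0.64] turn [-0.002 -0.002 -0.007]
shift cm [-2.86 -0.34  1.48] turn [-0.002 -0.002 -0.007]
```

Call:
{"fn": "play_rows", "kwargs": {"commands": [{"x": -0.7, "y": -0.2, "z": 0.4, "rx": 0, "ry": 0, "rz": 0, "jaw": 0}, {"x": -1.3, "y": -0.3, "z": 0.68, "rx": 0, "ry": 0, "rz": 0, "jaw": 0}, {"x": -1.5, "y": -0.3, "z": 0.8, "rx": 0, "ry": 0, "rz": 0, "jaw": 0}, {"x": -1.7, "y": -0.3, "z": 0.89, "rx": 0, "ry": 0, "rz": 0, "jaw": 0}, {"x": -1.9, "y": -0.3, "z": 0.98, "rx": 0, "ry": 0, "rz": 0, "jaw": 0}, {"x": -2.1, "y": -0.3, "z": 1.08, "rx": 0, "ry": 0, "rz": 0, "jaw": 0}, {"x": -2.3, "y": -0.3, "z": 1.17, "rx": 0, "ry": 0, "rz": 0, "jaw": 0}, {"x": -2.5, "y": -0.3, "z": 1.26, "rx": 0, "ry": 0, "rz": 0, "jaw": 0}, {"x": -2.7, "y": -0.3, "z": 1.36, "rx": 0, "ry": 0, "rz": 0, "jaw": 0}, {"x": -2.9, "y": -0.3, "z": 1.45, "rx": 0, "ry": 0, "rz": 0, "jaw": 0}, {"x": -3.1, "y": -0.3, "z": 1.55, "rx": 0, "ry": 0, "rz": 0, "jaw": 0}, {"x": -3.1, "y": -0.3, "z": 1.55, "rx": 0, "ry": 0, "rz": 0, "jaw": 0}]}}

```text
clock: 4.47
tcp_pos: [0.4613, 0.1079, 0.0756]
tcp_rot: [0.178, 0.551, 0.806, -0.122]
ft_force: [-0.6, 0.4, -0.3]
grip_width: 0.0001
gripper_force: 0.0
```

```bash
python3 - <<'E'
from h import *
st(); go([-45,98,77],25)
E
```

```text
t 4.4667 tcp mould [-45.6 102.3  75.6] F mould [-0.4  0.6 -0.3]
shift cm [-0.45  0.06  0.06] turn [-0.004 -0.002 -0.006]
```

Call:
{"fn": "play_rows", "kwargs": {"commands": [{"x": -0.08, "y": 0, "z": 0.04, "rx": 0, "ry": 0, "rz": 0, "jaw": 0}, {"x": -0.16, "y": 0, "z": 0.08, "rx": 0, "ry": 0, "rz": 0, "jaw": 0}, {"x": -0.16, "y": 0, "z": 0.08, "rx": 0, "ry": 0, "rz": 0, "jaw": 0}, {"x": -0.16, "y": 0, "z": 0.08, "rx": 0, "ry": 0, "rz": 0, "jaw": 0}]}}

```text
clock: 4.8
tcp_pos: [0.4619, 0.1066, 0.0756]
tcp_rot: [0.178, 0.551, 0.806, -0.122]
ft_force: [-1.2, -0.2, 0.7]
grip_width: 0.0002
gripper_force: 0.1
```

Call:
{"fn": "play_rows", "kwargs": {"commands": [{"x": -0.06, "y": 0, "z": 0.03, "rx": 0, "ry": 0, "rz": 0, "jaw": 0}, {"x": -0.11, "y": 0, "z": 0.05, "rx": 0, "ry": 0, "rz": 0, "jaw": 0}, {"x": -0.11, "y": 0, "z": 0.05, "rx": 0, "ry": 0, "rz": 0, "jaw": 0}, {"x": -0.11, "y": 0, "z": 0.05, "rx": 0, "ry": 0, "rz": 0, "jaw": 0}]}}

```text
clock: 5.13
tcp_pos: [0.4623, 0.1055, 0.0756]
tcp_rot: [0.178, 0.551, 0.806, -0.122]
ft_force: [-0.1, 0.4, -0.7]
grip_width: 0.0001
gripper_force: 0.3
```

Call:
{"fn": "play_rows", "kwargs": {"commands": [{"x": -0.06, "y": 0, "z": 0.03, "rx": 0, "ry": 0, "rz": 0, "jaw": 0}, {"x": -0.11, "y": 0, "z": 0.05, "rx": 0, "ry": 0, "rz": 0, "jaw": 0}, {"x": -0.11, "y": 0, "z": 0.05, "rx": 0, "ry": 0, "rz": 0, "jaw": 0}]}}

```text
clock: 5.38
tcp_pos: [0.4627, 0.1043, 0.0756]
tcp_rot: [0.178, 0.551, 0.806, -0.122]
ft_force: [0.0, -0.9, -0.1]
grip_width: -0.0003
gripper_force: 0.3
```

```bash
python3 - <<'E'
from h import *
st(); 
for n in("side","top"):
    K=read_camera(n); cv2.imwrite('pics/%s2.png'%n,K[:,:,::-1])
a=cv2.imread('pics/top2.png')[180:330,230:390];cv2.imwrite('pics/t2c.png',cv2.resize(a,None,fx=4,fy=4,interpolation=cv2.INTER_CUBIC))
E
```

```text
t 5.3833 tcp mould [-45.6  98.4  75.6] F mould [-0.3 -0.8 -0.1]
```

View pics/t2c.png

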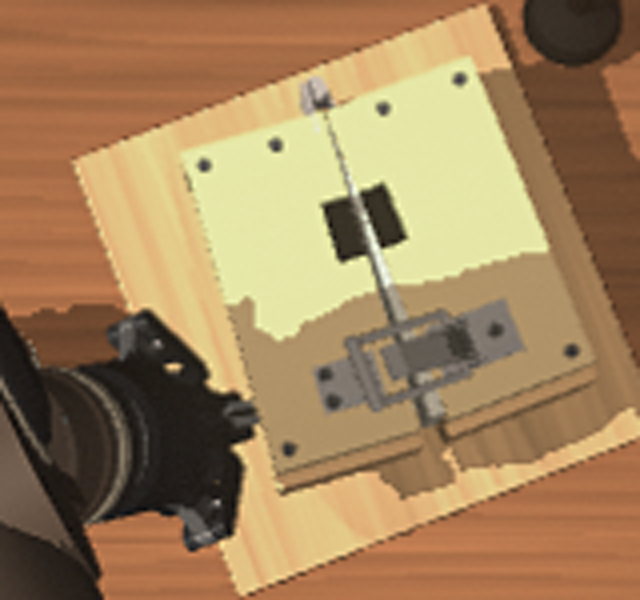

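The half has swung nearly shut, with the fingertip at crop (258,415). The loop bar at (365,375) lies over the keeper plate. I'll keep feeling inward.

Call:
{"fn": "play_rows", "kwargs": {"commands": [{"x": -0.06, "y": 0, "z": 0.03, "rx": 0, "ry": 0, "rz": 0, "jaw": 0}, {"x": -0.11, "y": 0, "z": 0.05, "rx": 0, "ry": 0, "rz": 0, "jaw": 0}, {"x": -0.11, "y": 0, "z": 0.05, "rx": 0, "ry": 0, "rz": 0, "jaw": 0}]}}

```text
clock: 5.73
tcp_pos: [0.4631, 0.1031, 0.0756]
tcp_rot: [0.178, 0.551, 0.806, -0.122]
ft_force: [0.4, 0.5, -1.0]
grip_width: -0.0001
gripper_force: 0.3
```

Call:
{"fn": "play_rows", "kwargs": {"commands": [{"x": -0.05, "y": 0, "z": 0.02, "rx": 0, "ry": 0, "rz": 0, "jaw": 0}, {"x": -0.09, "y": 0, "z": 0.04, "rx": 0, "ry": 0, "rz": 0, "jaw": 0}, {"x": -0.09, "y": 0, "z": 0.04, "rx": 0, "ry": 0, "rz": 0, "jaw": 0}]}}

```text
clock: 5.98
tcp_pos: [0.4635, 0.1022, 0.0757]
tcp_rot: [0.178, 0.551, 0.806, -0.122]
ft_force: [-0.9, 0.9, 1.3]
grip_width: 0.0001
gripper_force: 0.3
```

Call:
{"fn": "play_rows", "kwargs": {"commands": [{"x": -0.05, "y": 0, "z": 0.02, "rx": 0, "ry": 0, "rz": 0, "jaw": 0}, {"x": -0.1, "y": 0, "z": 0.05, "rx": 0, "ry": 0, "rz": 0, "jaw": 0}, {"x": -0.1, "y": 0, "z": 0.05, "rx": 0, "ry": 0, "rz": 0, "jaw": 0}]}}

```text
clock: 6.23
tcp_pos: [0.464, 0.1012, 0.0757]
tcp_rot: [0.178, 0.551, 0.806, -0.122]
ft_force: [-1.0, 0.4, 0.0]
grip_width: 0.0
gripper_force: 0.3
```

Call:
{"fn": "play_rows", "kwargs": {"commands": [{"x": -0.05, "y": 0, "z": 0.02, "rx": 0, "ry": 0, "rz": 0, "jaw": 0}, {"x": -0.1, "y": 0, "z": 0.05, "rx": 0, "ry": 0, "rz": 0, "jaw": 0}, {"x": -0.1, "y": 0, "z": 0.05, "rx": 0, "ry": 0, "rz": 0, "jaw": 0}]}}

```text
clock: 6.48
tcp_pos: [0.4644, 0.1001, 0.0756]
tcp_rot: [0.178, 0.551, 0.806, -0.122]
ft_force: [-0.8, 0.7, 0.8]
grip_width: -0.0
gripper_force: 0.3
```

Call:
{"fn": "play_rows", "kwargs": {"commands": [{"x": -0.05, "y": 0, "z": 0.02, "rx": 0, "ry": 0, "rz": 0, "jaw": 0}, {"x": -0.1, "y": 0, "z": 0.05, "rx": 0, "ry": 0, "rz": 0, "jaw": 0}, {"x": -0.1, "y": 0, "z": 0.05, "rx": 0, "ry": 0, "rz": 0, "jaw": 0}]}}

```text
clock: 6.73
tcp_pos: [0.4647, 0.0991, 0.0756]
tcp_rot: [0.178, 0.551, 0.806, -0.122]
ft_force: [-0.1, 0.6, 0.2]
grip_width: 0.0001
gripper_force: 0.3
```

Call:
{"fn": "play_rows", "kwargs": {"commands": [{"x": -0.05, "y": 0, "z": 0.02, "rx": 0, "ry": 0, "rz": 0, "jaw": 0}, {"x": -0.1, "y": 0, "z": 0.05, "rx": 0, "ry": 0, "rz": 0, "jaw": 0}, {"x": -0.1, "y": 0, "z": 0.05, "rx": 0, "ry": 0, "rz": 0, "jaw": 0}]}}

```text
clock: 6.98
tcp_pos: [0.465, 0.0983, 0.0755]
tcp_rot: [0.177, 0.551, 0.806, -0.122]
ft_force: [-2.8, 2.8, 0.5]
grip_width: -0.0002
gripper_force: 1.4
```

Call:
{"fn": "play_rows", "kwargs": {"commands": [{"x": -0.04, "y": 0, "z": 0.02, "rx": 0, "ry": 0, "rz": 0, "jaw": 0}, {"x": -0.06, "y": 0, "z": 0.03, "rx": 0, "ry": 0, "rz": 0, "jaw": 0}, {"x": -0.06, "y": 0, "z": 0.03, "rx": 0, "ry": 0, "rz": 0, "jaw": 0}]}}

```text
clock: 7.23
tcp_pos: [0.465, 0.098, 0.0755]
tcp_rot: [0.177, 0.551, 0.806, -0.122]
ft_force: [-5.3, 3.8, 2.5]
grip_width: 0.0001
gripper_force: 2.8
```

Call:
{"fn": "play_rows", "kwargs": {"commands": [{"x": -0.05, "y": 0, "z": 0.02, "rx": 0, "ry": 0, "rz": 0, "jaw": 0}, {"x": -0.1, "y": 0, "z": 0.05, "rx": 0, "ry": 0, "rz": 0, "jaw": 0}, {"x": -0.1, "y": 0, "z": 0.05, "rx": 0, "ry": 0, "rz": 0, "jaw": 0}, {"x": -0.1, "y": 0, "z": 0.05, "rx": 0, "ry": 0, "rz": 0, "jaw": 0}]}}

```text
clock: 7.57
tcp_pos: [0.4651, 0.0976, 0.0754]
tcp_rot: [0.176, 0.551, 0.807, -0.121]
ft_force: [-7.2, 7.0, 4.2]
grip_width: -0.0001
gripper_force: 4.8
```

Call:
{"fn": "play_rows", "kwargs": {"commands": [{"x": -0.05, "y": 0, "z": 0.02, "rx": 0, "ry": 0, "rz": 0, "jaw": 0}, {"x": -0.09, "y": 0, "z": 0.04, "rx": 0, "ry": 0, "rz": 0, "jaw": 0}, {"x": -0.09, "y": 0, "z": 0.04, "rx": 0, "ry": 0, "rz": 0, "jaw": 0}, {"x": -0.09, "y": 0, "z": 0.04, "rx": 0, "ry": 0, "rz": 0, "jaw": 0}, {"x": -0.09, "y": 0, "z": 0.04, "rx": 0, "ry": 0, "rz": 0, "jaw": 0}]}}

```text
clock: 7.98
tcp_pos: [0.4651, 0.0973, 0.0754]
tcp_rot: [0.176, 0.551, 0.807, -0.121]
ft_force: [-9.9, 10.7, 6.5]
grip_width: 0.0001
gripper_force: 6.6
```

```bash
python3 - <<'E'
from h import *
st(); go([-50,125,90],25);go([-55,110,190],5)
E
```

```text
t 7.9833 tcp mould [-46.   91.1  75.4] F mould [-5.2 13.6  6.5]
shift cm [ 2.48 -0.42 -2.74] turn [-0.004 -0.007 -0.004]
shift cm [ -3.05  -0.93 -11.2 ] turn [-0.003  0.342 -0.005]
```

Call:
{"fn": "play_rows", "kwargs": {"commands": [{"x": 1.2, "y": 0, "z": -0.6, "rx": 0, "ry": 0, "rz": 0, "jaw": 0}, {"x": 2.5, "y": -0.4, "z": -2.7, "rx": 0, "ry": 0, "rz": 0, "jaw": 0}, {"x": 2.5, "y": -0.4, "z": -2.7, "rx": 0, "ry": 0, "rz": 0, "jaw": 0}, {"x": 2.5, "y": -0.4, "z": -2.7, "rx": 0, "ry": 0, "rz": 0, "jaw": 0}, {"x": 2.5, "y": -0.4, "z": -2.7, "rx": 0, "ry": 0, "rz": 0, "jaw": 0}]}}

```text
clock: 8.4
tcp_pos: [0.4504, 0.1257, 0.0894]
tcp_rot: [0.178, 0.551, 0.806, -0.122]
ft_force: [-0.2, 0.3, -1.1]
grip_width: -0.0002
gripper_force: 0.0
```

```bash
python3 - <<'E'
from h import *
st()
a=read_camera("top");b=read_camera("side")
A=cv2.resize(a[235:295,290:370],None,fx=8,fy=8,interpolation=cv2.INTER_CUBIC)
B=cv2.resize(b[205:265,310:390],None,fx=8,fy=8,interpolation=cv2.INTER_CUBIC)
cv2.imwrite('pics/t3.png',A[:,:,::-1]);cv2.imwrite('pics/s3.png',B[:,:,::-1])
E
```

```text
t 8.4 tcp mould [-49.1 122.9  89.4] F mould [-0.   0.4 -1.1]
```

View pics/t3.png

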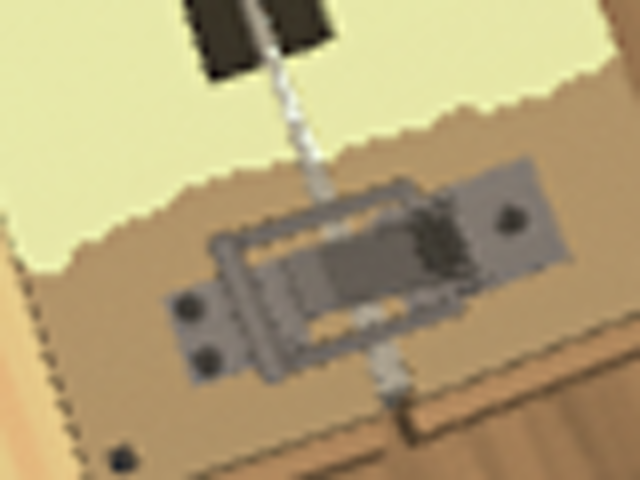

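View pics/s3.png

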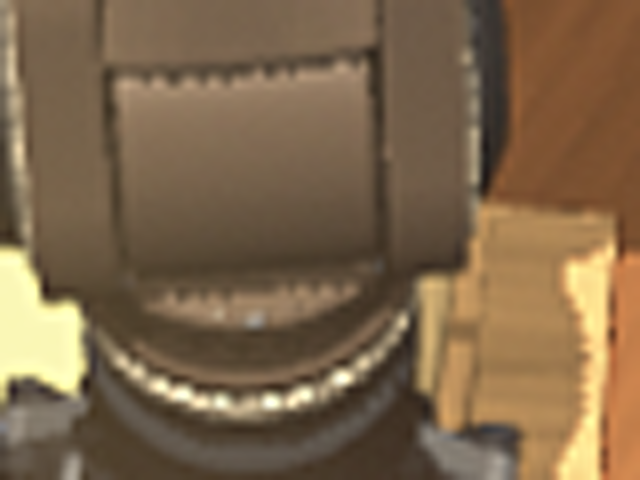

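```bash
python3 - <<'E'
from h import *
np.set_printoptions(precision=1,suppress=True)
T=lambda c:(np.array(c)+.5)/8+(290,235)-.5
S=lambda c:(np.array(c)+.5)/3+(210,120)-.5
for a,b in(((245,309),(424,319)),((218,243),(397,318)),((272,375),(450,320))):
    p,e=tri(ray("top",T(a)),ray("side",S(b)));print("bar",tomould(p),e)
for n,c in(("plate out",(178,341)),("kscrews",(198,335)),("corner",(120,459)),("lip?",(300,285))): print(n,tomould(atz("top",T(c),.102)))
for z in(.13,.14,.15): print(z,tomould(atz("top",T((245,309)),z)))
for n,c in(("leverend l",(330,250)),("leverend r",(345,312))): print(n,tomould(atz("top",T(c),.155)))
for n,c in(("fixed plate far u",(530,155)),("fixed plate far l",(572,260))): print(n,tomould(atz("top",T(c),.102)))
go([-55,60,190],4)
E
```

```text
bar [-54.9  36.1 153.5] [np.float64(1.391106360544786), np.float64(1.391106360544688)]
bar [-36.5  36.3 152.4] [np.float64(1.3147676021776094), np.float64(1.314767602177554)]
bar [-72.9  35.9 154.4] [np.float64(1.147578895459464), np.float64(1.147578895459662)]
plate out [-50.5  52.7 102. ]
kscrews [-50.9  47.2 102. ]
corner [-74.1  78.4 102. ]
lip? [-48.4  17.  102. ]
0.13 [-51.5  34.7 130. ]
0.14 [-52.4  35.3 140. ]
0.15 [-53.2  35.9 150. ]
leverend l [-47.5  10.4 155. ]
leverend r [-63.7  12.7 155. ]
fixed plate far u [-38.3 -53.4 102. ]
fixed plate far l [-68.6 -53.2 102. ]
shift cm [-9.9 -0.5 -6.5] turn [-0.   0.4 -0. ]
```

```bash
python3 - <<'E'
from h import *
go([-54,110,175],0);go([-54,41,170],0)
E
```

```text
shift cm [-4.76 -0.45 -7.26] turn [-0.003  0.435 -0.007]
shift cm [-10.8  -0.4  -3.9] turn [-0.003  0.435 -0.007]
```

Call:
{"fn": "play_rows", "kwargs": {"commands": [{"x": -4.8, "y": -0.45, "z": -7.3, "rx": -0.003, "ry": 0.435, "rz": -0.007, "jaw": 0}, {"x": -4.8, "y": -0.45, "z": -7.3, "rx": -0.003, "ry": 0.435, "rz": -0.007, "jaw": 0}, {"x": -4.8, "y": -0.45, "z": -7.3, "rx": -0.003, "ry": 0.435, "rz": -0.007, "jaw": 0}, {"x": -4.8, "y": -0.45, "z": -7.3, "rx": -0.003, "ry": 0.435, "rz": -0.007, "jaw": 0}, {"x": -4.8, "y": -0.45, "z": -7.3, "rx": -0.003, "ry": 0.435, "rz": -0.007, "jaw": 0}, {"x": -8.0, "y": -0.4, "z": -5.5, "rx": -0.003, "ry": 0.435, "rz": -0.007, "jaw": 0}, {"x": -10.8, "y": -0.4, "z": -3.9, "rx": -0.003, "ry": 0.435, "rz": -0.007, "jaw": 0}, {"x": -10.8, "y": -0.4, "z": -3.9, "rx": -0.003, "ry": 0.435, "rz": -0.007, "jaw": 0}, {"x": -10.8, "y": -0.4, "z": -3.9, "rx": -0.003, "ry": 0.435, "rz": -0.007, "jaw": 0}, {"x": -10.8, "y": -0.4, "z": -3.9, "rx": -0.003, "ry": 0.435, "rz": -0.007, "jaw": 0}]}}

```text
clock: 9.33
tcp_pos: [0.4754, 0.0484, 0.1694]
tcp_rot: [-0.001, 0.562, 0.827, -0.0]
ft_force: [-0.1, 0.2, -0.5]
grip_width: -0.0
gripper_force: 0.0
```

```bash
python3 - <<'E'
from h import *
st();go([-54,41,125],0);go([-54,47,125],0)
E
```

```text
t 9.3333 tcp mould [-54.4  41.9 169.4] F mould [-0.1  0.2 -0.5]
shift cm [-0.09  0.05  4.44] turn [-0.001 -0.001  0.   ]
shift cm [0.51 0.05 4.44] turn [-0.001 -0.001  0.   ]
```

Call:
{"fn": "play_rows", "kwargs": {"commands": [{"x": 0, "y": 0, "z": 0.8, "rx": 0, "ry": 0, "rz": 0, "jaw": 0}, {"x": 0, "y": 0, "z": 1.2, "rx": 0, "ry": 0, "rz": 0, "jaw": 0}, {"x": 0, "y": 0, "z": 1.6, "rx": 0, "ry": 0, "rz": 0, "jaw": 0}, {"x": 0, "y": 0, "z": 2.0, "rx": 0, "ry": 0, "rz": 0, "jaw": 0}, {"x": 0, "y": 0, "z": 2.4, "rx": 0, "ry": 0, "rz": 0, "jaw": 0}, {"x": 0, "y": 0, "z": 2.8, "rx": 0, "ry": 0, "rz": 0, "jaw": 0}, {"x": 0.1, "y": 0, "z": 3.1, "rx": 0, "ry": 0, "rz": 0, "jaw": 0}, {"x": 0.2, "y": 0, "z": 3.4, "rx": 0, "ry": 0, "rz": 0, "jaw": 0}, {"x": 0.3, "y": 0, "z": 3.7, "rx": 0, "ry": 0, "rz": 0, "jaw": 0}, {"x": 0.4, "y": 0, "z": 4.0, "rx": 0, "ry": 0, "rz": 0, "jaw": 0}, {"x": 0.5, "y": 0, "z": 4.3, "rx": 0, "ry": 0, "rz": 0, "jaw": 0}, {"x": 0.5, "y": 0, "z": 4.3, "rx": 0, "ry": 0, "rz": 0, "jaw": 0}]}}

```text
clock: 10.33
tcp_pos: [0.4738, 0.0531, 0.1266]
tcp_rot: [-0.001, 0.561, 0.828, 0.0]
ft_force: [-0.2, 0.1, -0.1]
grip_width: -0.0003
gripper_force: 0.0
```

```bash
python3 - <<'E'
from h import *
st();go([-54,47.5,113],0)
b=read_camera("side");a=read_camera("top")
B=cv2.resize(b[200:270,310:390],None,fx=7,fy=7,interpolation=cv2.INTER_CUBIC)
A=cv2.resize(a[235:305,290:370],None,fx=7,fy=7,interpolation=cv2.INTER_CUBIC)[:,:240]
cv2.imwrite('pics/st4.png',np.hstack([B,A])[:,:,::-1])
E
```

```text
t 10.3333 tcp mould [-54.2  46.8 126.6] F mould [-0.2  0.1 -0.1]
shift cm [0.07 0.02 1.36] turn [-0.    -0.001  0.001]
```

View pics/st4.png

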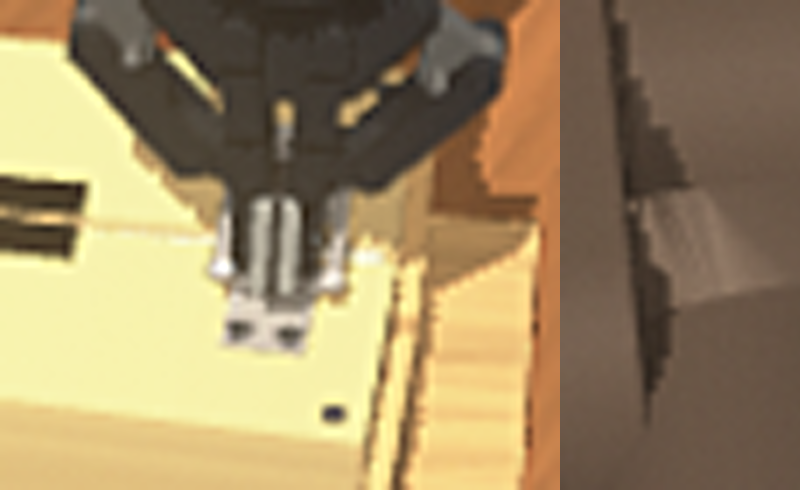

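```bash
python3 - <<'E'
from h import *
print(proj("side",[world(m) for m in([-55,36,152],[-55,43,122],[-55,43,112],[-55,35.8,126.6],[-55,57.8,126.6])]).round(1))
E
```

```text
[[350.3 226.4]
 [349.5 239.6]
 [349.3 243.1]
 [349.9 235.6]
 [348.9 242.6]]
```

The side view shows the bar pushed down to about y 43, z 122, which matches the prediction. I'll press it down to the plate.

Call:
{"fn": "play_rows", "kwargs": {"commands": [{"x": 0.1, "y": 0, "z": 0.3, "rx": 0, "ry": 0, "rz": 0, "jaw": 0}, {"x": 0.1, "y": 0, "z": 0.6, "rx": 0, "ry": 0, "rz": 0, "jaw": 0}, {"x": 0.1, "y": 0, "z": 0.9, "rx": 0, "ry": 0, "rz": 0, "jaw": 0}, {"x": 0.1, "y": 0, "z": 1.1, "rx": 0, "ry": 0, "rz": 0, "jaw": 0}, {"x": 0.1, "y": 0, "z": 1.2, "rx": 0, "ry": 0, "rz": 0, "jaw": 0}, {"x": 0.1, "y": 0, "z": 1.3, "rx": 0, "ry": 0, "rz": 0, "jaw": 0}, {"x": 0.1, "y": 0, "z": 1.3, "rx": 0, "ry": 0, "rz": 0, "jaw": 0}]}}

```text
clock: 11.02
tcp_pos: [0.4737, 0.054, 0.1141]
tcp_rot: [-0.0, 0.561, 0.827, 0.0]
ft_force: [1.1, -0.3, 0.3]
grip_width: 0.0002
gripper_force: 0.0
```

Call:
{"fn": "play_rows", "kwargs": {"commands": [{"x": 0, "y": 0, "z": 0.05, "rx": 0, "ry": 0, "rz": 0, "jaw": 0}, {"x": 0, "y": 0, "z": 0.1, "rx": 0, "ry": 0, "rz": 0, "jaw": 0}, {"x": 0, "y": 0, "z": 0.1, "rx": 0, "ry": 0, "rz": 0, "jaw": 0}]}}

```text
clock: 11.27
tcp_pos: [0.4738, 0.054, 0.1133]
tcp_rot: [-0.0, 0.561, 0.827, 0.0]
ft_force: [-0.3, 0.3, 0.3]
grip_width: -0.0001
gripper_force: 0.0
```

Call:
{"fn": "play_rows", "kwargs": {"commands": [{"x": 0, "y": 0, "z": 0.05, "rx": 0, "ry": 0, "rz": 0, "jaw": 0}, {"x": 0, "y": 0, "z": 0.12, "rx": 0, "ry": 0, "rz": 0, "jaw": 0}, {"x": 0, "y": 0, "z": 0.12, "rx": 0, "ry": 0, "rz": 0, "jaw": 0}]}}

```text
clock: 11.52
tcp_pos: [0.4737, 0.054, 0.112]
tcp_rot: [-0.0, 0.561, 0.827, 0.0]
ft_force: [0.7, -0.3, 0.4]
grip_width: 0.0001
gripper_force: 0.0
```

Call:
{"fn": "play_rows", "kwargs": {"commands": [{"x": 0, "y": 0, "z": 0.05, "rx": 0, "ry": 0, "rz": 0, "jaw": 0}, {"x": 0, "y": 0, "z": 0.1, "rx": 0, "ry": 0, "rz": 0, "jaw": 0}, {"x": 0, "y": 0, "z": 0.1, "rx": 0, "ry": 0, "rz": 0, "jaw": 0}]}}

```text
clock: 11.77
tcp_pos: [0.4737, 0.054, 0.111]
tcp_rot: [-0.0, 0.561, 0.828, 0.0]
ft_force: [-0.9, 0.2, -0.4]
grip_width: -0.0002
gripper_force: 0.0
```

Call:
{"fn": "play_rows", "kwargs": {"commands": [{"x": 0, "y": 0, "z": 0.05, "rx": 0, "ry": 0, "rz": 0, "jaw": 0}, {"x": 0, "y": 0, "z": 0.08, "rx": 0, "ry": 0, "rz": 0, "jaw": 0}, {"x": 0, "y": 0, "z": 0.08, "rx": 0, "ry": 0, "rz": 0, "jaw": 0}]}}

```text
clock: 12.02
tcp_pos: [0.4737, 0.054, 0.1102]
tcp_rot: [-0.0, 0.561, 0.827, 0.0]
ft_force: [0.0, 0.5, -0.4]
grip_width: 0.0001
gripper_force: 0.0
```

Call:
{"fn": "play_rows", "kwargs": {"commands": [{"x": 0, "y": 0, "z": 0.05, "rx": 0, "ry": 0, "rz": 0, "jaw": 0}, {"x": 0, "y": 0, "z": 0.08, "rx": 0, "ry": 0, "rz": 0, "jaw": 0}, {"x": 0, "y": 0, "z": 0.08, "rx": 0, "ry": 0, "rz": 0, "jaw": 0}]}}

```text
clock: 12.27
tcp_pos: [0.4739, 0.054, 0.1098]
tcp_rot: [-0.0, 0.561, 0.827, 0.001]
ft_force: [-0.9, -0.9, 3.1]
grip_width: -0.0
gripper_force: 1.3
```

Call:
{"fn": "play_rows", "kwargs": {"commands": [{"x": 0, "y": 0, "z": -0.8, "rx": 0, "ry": 0, "rz": 0, "jaw": 0}, {"x": 0.4, "y": 0, "z": -1.5, "rx": 0, "ry": 0, "rz": 0, "jaw": 0}, {"x": 1.8, "y": 0, "z": -1.5, "rx": 0, "ry": 0, "rz": 0, "jaw": 0}, {"x": 1.8, "y": 0, "z": -1.5, "rx": 0, "ry": 0, "rz": 0, "jaw": 0}, {"x": 1.8, "y": 0, "z": -1.0, "rx": 0, "ry": 0, "rz": 0, "jaw": 0}, {"x": 1.8, "y": 0, "z": -0.3, "rx": 0, "ry": 0, "rz": 0, "jaw": 0}, {"x": 1.8, "y": 0, "z": 0.2, "rx": 0, "ry": 0, "rz": 0, "jaw": 0}, {"x": 1.8, "y": 0, "z": 0.5, "rx": 0, "ry": 0, "rz": 0, "jaw": 0}, {"x": 1.8, "y": 0, "z": 0.6, "rx": 0, "ry": 0, "rz": 0, "jaw": 0}, {"x": 1.8, "y": 0, "z": 0.6, "rx": 0, "ry": 0, "rz": 0, "jaw": 0}]}}

```text
clock: 13.1
tcp_pos: [0.4668, 0.0705, 0.1029]
tcp_rot: [-0.001, 0.562, 0.827, -0.0]
ft_force: [-0.1, -0.2, 0.0]
grip_width: 0.0001
gripper_force: 0.0
```

```bash
python3 - <<'E'
from h import *
st();go([-54,58,103.3],0)
b=read_camera("side")
B=cv2.resize(b[200:270,310:390],None,fx=7,fy=7,interpolation=cv2.INTER_CUBIC)
cv2.imwrite('pics/s5.png',B[:,:,::-1])
print(proj("side",[world(m) for m in([-55,42,106],[-72,42,106],[-38,42,106],[-55,66,103])]).round(1))
E
```

```text
t 13.1 tcp mould [-54.3  65.5 102.9] F mould [-0.2 -0.1  0. ]
shift cm [-0.75  0.03 -0.05] turn [-0.001 -0.001  0.   ]
[[349.2 244.9]
 [357.3 245.7]
 [341.2 244.2]
 [348.1 253.7]]
```

View pics/s5.png

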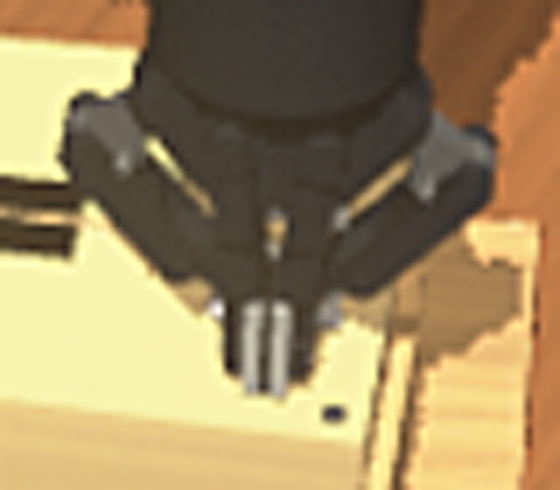

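Call:
{"fn": "play_rows", "kwargs": {"commands": [{"x": -0.3, "y": 0, "z": -0.05, "rx": 0, "ry": 0, "rz": 0, "jaw": 0}, {"x": -0.6, "y": 0, "z": -0.05, "rx": 0, "ry": 0, "rz": 0, "jaw": 0}, {"x": -0.8, "y": 0, "z": -0.05, "rx": 0, "ry": 0, "rz": 0, "jaw": 0}, {"x": -0.9, "y": 0, "z": -0.05, "rx": 0, "ry": 0, "rz": 0, "jaw": 0}, {"x": -1.0, "y": 0, "z": -0.05, "rx": 0, "ry": 0, "rz": 0, "jaw": 0}, {"x": -1.1, "y": 0, "z": -0.05, "rx": 0, "ry": 0, "rz": 0, "jaw": 0}, {"x": -1.2, "y": 0, "z": -0.05, "rx": 0, "ry": 0, "rz": 0, "jaw": 0}, {"x": -1.2, "y": 0, "z": -0.05, "rx": 0, "ry": 0, "rz": 0, "jaw": 0}]}}

```text
clock: 13.82
tcp_pos: [0.4715, 0.0598, 0.104]
tcp_rot: [-0.001, 0.561, 0.828, 0.001]
ft_force: [-0.5, 1.6, 0.6]
grip_width: 0.0
gripper_force: 0.8
```

Call:
{"fn": "play_rows", "kwargs": {"commands": [{"x": -0.1, "y": 0, "z": 0, "rx": 0, "ry": 0, "rz": 0, "jaw": 0}, {"x": -0.2, "y": 0, "z": 0, "rx": 0, "ry": 0, "rz": 0, "jaw": 0}, {"x": -0.3, "y": 0, "z": 0, "rx": 0, "ry": 0, "rz": 0, "jaw": 0}, {"x": -0.3, "y": 0, "z": 0, "rx": 0, "ry": 0, "rz": 0, "jaw": 0}]}}

```text
clock: 14.15
tcp_pos: [0.4727, 0.0567, 0.1039]
tcp_rot: [-0.0, 0.561, 0.827, 0.0]
ft_force: [-1.5, 2.1, 0.5]
grip_width: 0.0001
gripper_force: 1.1
```

Call:
{"fn": "play_rows", "kwargs": {"commands": [{"x": -0.1, "y": 0, "z": 0, "rx": 0, "ry": 0, "rz": 0, "jaw": 0}, {"x": -0.2, "y": 0, "z": 0, "rx": 0, "ry": 0, "rz": 0, "jaw": 0}, {"x": -0.25, "y": 0, "z": 0, "rx": 0, "ry": 0, "rz": 0, "jaw": 0}, {"x": -0.25, "y": 0, "z": 0, "rx": 0, "ry": 0, "rz": 0, "jaw": 0}]}}

```text
clock: 14.48
tcp_pos: [0.4737, 0.0542, 0.1039]
tcp_rot: [-0.0, 0.562, 0.827, 0.0]
ft_force: [-0.9, 1.5, 0.2]
grip_width: -0.0001
gripper_force: 0.8
```

Call:
{"fn": "play_rows", "kwargs": {"commands": [{"x": -0.07, "y": 0, "z": 0, "rx": 0, "ry": 0, "rz": 0, "jaw": 0}, {"x": -0.14, "y": 0, "z": 0, "rx": 0, "ry": 0, "rz": 0, "jaw": 0}, {"x": -0.14, "y": 0, "z": 0, "rx": 0, "ry": 0, "rz": 0, "jaw": 0}]}}

```text
clock: 14.73
tcp_pos: [0.4742, 0.053, 0.104]
tcp_rot: [-0.0, 0.562, 0.827, 0.0]
ft_force: [-1.3, 2.0, -0.7]
grip_width: 0.0001
gripper_force: 0.7
```

Call:
{"fn": "play_rows", "kwargs": {"commands": [{"x": -0.07, "y": 0, "z": 0, "rx": 0, "ry": 0, "rz": 0, "jaw": 0}, {"x": -0.14, "y": 0, "z": 0, "rx": 0, "ry": 0, "rz": 0, "jaw": 0}, {"x": -0.14, "y": 0, "z": 0, "rx": 0, "ry": 0, "rz": 0, "jaw": 0}]}}

```text
clock: 14.98
tcp_pos: [0.4747, 0.0517, 0.104]
tcp_rot: [-0.0, 0.562, 0.827, 0.0]
ft_force: [-0.3, 2.4, 1.1]
grip_width: -0.0
gripper_force: 0.7
```

Call:
{"fn": "play_rows", "kwargs": {"commands": [{"x": -0.07, "y": 0, "z": 0, "rx": 0, "ry": 0, "rz": 0, "jaw": 0}, {"x": -0.12, "y": 0, "z": 0, "rx": 0, "ry": 0, "rz": 0, "jaw": 0}, {"x": -0.12, "y": 0, "z": 0, "rx": 0, "ry": 0, "rz": 0, "jaw": 0}]}}

```text
clock: 15.23
tcp_pos: [0.4751, 0.0506, 0.104]
tcp_rot: [-0.0, 0.562, 0.827, 0.0]
ft_force: [0.2, 1.5, -0.6]
grip_width: -0.0001
gripper_force: 0.8
```

Call:
{"fn": "play_rows", "kwargs": {"commands": [{"x": -0.07, "y": 0, "z": 0, "rx": 0, "ry": 0, "rz": 0, "jaw": 0}, {"x": -0.13, "y": 0, "z": 0, "rx": 0, "ry": 0, "rz": 0, "jaw": 0}, {"x": -0.13, "y": 0, "z": 0, "rx": 0, "ry": 0, "rz": 0, "jaw": 0}]}}

```text
clock: 15.48
tcp_pos: [0.4755, 0.0496, 0.104]
tcp_rot: [-0.0, 0.561, 0.827, 0.0]
ft_force: [-0.9, 2.5, 0.2]
grip_width: -0.0001
gripper_force: 1.3
```

Call:
{"fn": "play_rows", "kwargs": {"commands": [{"x": -0.07, "y": 0, "z": 0, "rx": 0, "ry": 0, "rz": 0, "jaw": 0}, {"x": -0.13, "y": 0, "z": 0, "rx": 0, "ry": 0, "rz": 0, "jaw": 0}, {"x": -0.13, "y": 0, "z": 0, "rx": 0, "ry": 0, "rz": 0, "jaw": 0}]}}

```text
clock: 15.73
tcp_pos: [0.4757, 0.049, 0.1039]
tcp_rot: [-0.001, 0.561, 0.828, 0.001]
ft_force: [-2.8, 4.5, 0.3]
grip_width: -0.0
gripper_force: 3.0
```

Call:
{"fn": "play_rows", "kwargs": {"commands": [{"x": -0.05, "y": 0, "z": 0, "rx": 0, "ry": 0, "rz": 0, "jaw": 0}, {"x": -0.1, "y": 0, "z": 0, "rx": 0, "ry": 0, "rz": 0, "jaw": 0}, {"x": -0.1, "y": 0, "z": 0, "rx": 0, "ry": 0, "rz": 0, "jaw": 0}, {"x": -0.1, "y": 0, "z": 0, "rx": 0, "ry": 0, "rz": 0, "jaw": 0}]}}

```text
clock: 16.07
tcp_pos: [0.4758, 0.0487, 0.104]
tcp_rot: [-0.002, 0.561, 0.828, 0.001]
ft_force: [-3.1, 8.0, 1.0]
grip_width: 0.0001
gripper_force: 4.2
```

Call:
{"fn": "play_rows", "kwargs": {"commands": [{"x": -0.04, "y": 0, "z": 0, "rx": 0, "ry": 0, "rz": 0, "jaw": 0}, {"x": -0.04, "y": 0, "z": 0, "rx": 0, "ry": 0, "rz": 0, "jaw": 0}, {"x": -0.04, "y": 0, "z": 0, "rx": 0, "ry": 0, "rz": 0, "jaw": 0}, {"x": -0.04, "y": 0, "z": 0, "rx": 0, "ry": 0, "rz": 0, "jaw": 0}, {"x": -0.04, "y": 0, "z": 0, "rx": 0, "ry": 0, "rz": 0, "jaw": 0}]}}

```text
clock: 16.48
tcp_pos: [0.4758, 0.0485, 0.1039]
tcp_rot: [-0.002, 0.561, 0.828, 0.001]
ft_force: [-3.8, 9.3, 0.5]
grip_width: 0.0001
gripper_force: 4.7
```

```bash
python3 - <<'E'
from h import *
st();go([-54,70,104],0);go([-54,70,190],0)
E
```

```text
t 16.4833 tcp mould [-54.   41.8 103.9] F mould [-0.1 10.   0.5]
shift cm [2.82 0.   0.01] turn [ 0.    -0.005  0.002]
shift cm [ 2.86  0.01 -8.59] turn [ 0.    -0.005  0.002]
```

Call:
{"fn": "play_rows", "kwargs": {"commands": [{"x": 0.5, "y": 0, "z": 0, "rx": 0, "ry": 0, "rz": 0, "jaw": 0}, {"x": 1.8, "y": 0, "z": 0, "rx": 0, "ry": 0, "rz": 0, "jaw": 0}, {"x": 2.8, "y": 0, "z": 0, "rx": 0, "ry": 0, "rz": 0, "jaw": 0}, {"x": 2.8, "y": 0, "z": -3, "rx": 0, "ry": -0.1, "rz": 0, "jaw": 0}, {"x": 2.8, "y": 0, "z": -6, "rx": 0, "ry": -0.2, "rz": 0, "jaw": 0}, {"x": 2.8, "y": 0, "z": -8.6, "rx": 0, "ry": -0.3, "rz": 0, "jaw": 0}, {"x": 2.8, "y": 0, "z": -8.6, "rx": 0, "ry": -0.4, "rz": 0, "jaw": 0}, {"x": 2.8, "y": 0, "z": -8.6, "rx": 0, "ry": -0.436, "rz": 0, "jaw": 0}, {"x": 2.8, "y": 0, "z": -8.6, "rx": 0, "ry": -0.436, "rz": 0, "jaw": 0}]}}

```text
clock: 17.23
tcp_pos: [0.4659, 0.0744, 0.1899]
tcp_rot: [0.18, 0.547, 0.809, -0.121]
ft_force: [-0.5, 0.5, -1.0]
grip_width: -0.0002
gripper_force: 0.0
```

```bash
python3 - <<'E'
from h import *
st()
go([-54,25,175],25);go([-54,20,151],25);go([-54,-8,151],25)
cv2.imwrite('pics/t6.png',cv2.resize(read_camera("top")[235:305,290:390],None,fx=7,fy=7,interpolation=cv2.INTER_CUBIC)[:,:,::-1])
E
```

```text
t 17.2333 tcp mould [-53.7  69.5 189.9] F mould [-0.2  0.7 -1. ]
shift cm [-3.4  -0.05  3.23] turn [0.002 0.001 0.003]
shift cm [-2.84 -0.05  5.62] turn [0.002 0.001 0.003]
shift cm [-5.38 -0.07  6.81] turn [0.002 0.001 0.003]
```

View pics/t6.png

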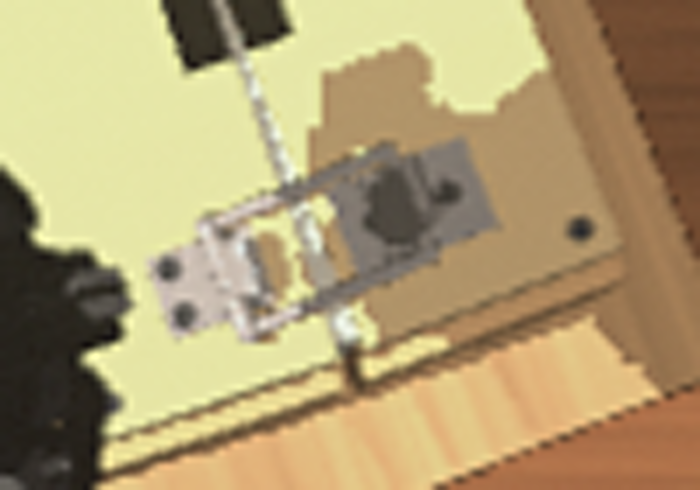

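The bar is hooked: it shows at crop (205,225) and (250,330), with its middle hidden under the lip. The lever stands near upright at (400,205). Now for the lever.

```bash
python3 - <<'E'
from h import *
for c in((400,205),(375,215),(370,180),(425,200)): print(c,[tomould(atz("top",(np.array(c)+.5)/7+(290,235)-.5,z)).round(1) for z in(.155,.163)])
E
```

```text
(400, 205) [array([-55.6, -21.4, 155. ]), array([-56.3, -20.5, 163. ])]
(375, 215) [array([-55.7, -13.5, 155. ]), array([-56.4, -12.7, 163. ])]
(370, 180) [array([-45.6, -16. , 155. ]), array([-46.3, -15.1, 163. ])]
(425, 200) [array([-56.9, -28.8, 155. ]), array([-57.6, -27.8, 163. ])]
```

Call:
{"fn": "play_rows", "kwargs": {"commands": [{"x": -3.4, "y": 0, "z": 3.2, "rx": 0, "ry": 0, "rz": 0, "jaw": 0}, {"x": -3.4, "y": 0, "z": 3.2, "rx": 0, "ry": 0, "rz": 0, "jaw": 0}, {"x": -2.84, "y": 0, "z": 5.6, "rx": 0, "ry": 0, "rz": 0, "jaw": 0}, {"x": -2.84, "y": 0, "z": 5.6, "rx": 0, "ry": 0, "rz": 0, "jaw": 0}, {"x": -2.84, "y": 0, "z": 5.6, "rx": 0, "ry": 0, "rz": 0, "jaw": 0}]}}

```text
clock: 17.7
tcp_pos: [0.4835, 0.026, 0.1505]
tcp_rot: [0.178, 0.549, 0.808, -0.122]
ft_force: [-0.6, 0.4, 0.4]
grip_width: 0.0
gripper_force: 0.0
```

```bash
cat >> h.py <<'E'
def lev(al,r=47,hw=10,off=6,T=None):
    T=16*al if T is None else T; t=np.radians(T)
    u=np.array([-np.cos(al),np.sin(al)]);n=np.array([np.sin(al),np.cos(al)])
    c=np.array([-23,108])+r*u+off*n+hw*np.array([np.cos(t),-np.sin(t)])
    print(al,"tcp",c.round(1),"T",round(T,1),end=" ");go([-55,c[0],c[1]],T)
E
python3 - <<'E'
from h import *
st();lev(1.5,off=9)
for a in np.arange(1.4,.65,-.1): lev(round(a,2))
E
```

```text
t 17.7 tcp mould [-55.2  18.  150.5] F mould [-0.4  0.6  0.4]
1.5 tcp [ -8.2 151.5] T 24.0 shift cm [-2.42  0.02  1.02] turn [-0.003  0.016 -0.   ]
1.4 tcp [-15.8 151.5] T 22.4 shift cm [-3.11  0.02  1.33] turn [-0.003  0.044 -0.   ]
1.3 tcp [-20.4 151.3] T 20.8 shift cm [-3.52  0.02  1.55] turn [-0.003  0.072 -0.001]
1.2 tcp [-25.  150.7] T 19.2 shift cm [-3.91  0.02  1.8 ] turn [-0.003  0.1   -0.001]
1.1 tcp [-29.4 149.6] T 17.6 shift cm [-4.27  0.02  2.08] turn [-0.003  0.127 -0.001]
1.0 tcp [-33.7 148. ] T 16.0 shift cm [-4.59  0.02  2.4 ] turn [-0.002  0.155 -0.001]
0.9 tcp [-37.8 146.1] T 14.4 shift cm [-4.88  0.02  2.76] turn [-0.002  0.183 -0.001]
0.8 tcp [-41.7 143.7] T 12.8 shift cm [-5.13  0.03  3.13] turn [-0.002  0.211 -0.001]
0.7 tcp [-45.3 140.9] T 11.2 shift cm [-5.34  0.03  3.54] turn [-0.002  0.239 -0.001]
```

Call:
{"fn": "play_rows", "kwargs": {"commands": [{"x": -1.2, "y": 0, "z": 0.5, "rx": 0, "ry": 0, "rz": 0, "jaw": 0}, {"x": -2.2, "y": 0, "z": 0.95, "rx": 0, "ry": 0, "rz": 0, "jaw": 0}, {"x": -2.5, "y": 0, "z": 1.05, "rx": 0, "ry": 0.016, "rz": 0, "jaw": 0}, {"x": -2.8, "y": 0, "z": 1.2, "rx": 0, "ry": 0.03, "rz": 0, "jaw": 0}, {"x": -3.11, "y": 0, "z": 1.33, "rx": 0, "ry": 0.044, "rz": 0, "jaw": 0}, {"x": -3.32, "y": 0, "z": 1.44, "rx": 0, "ry": 0.058, "rz": 0, "jaw": 0}, {"x": -3.52, "y": 0, "z": 1.55, "rx": 0, "ry": 0.072, "rz": 0, "jaw": 0}, {"x": -3.72, "y": 0, "z": 1.67, "rx": 0, "ry": 0.086, "rz": 0, "jaw": 0}, {"x": -3.91, "y": 0, "z": 1.8, "rx": 0, "ry": 0.1, "rz": 0, "jaw": 0}, {"x": -3.91, "y": 0, "z": 1.8, "rx": 0, "ry": 0.1, "rz": 0, "jaw": 0}]}}

```text
clock: 18.53
tcp_pos: [0.5006, -0.0132, 0.1516]
tcp_rot: [0.138, 0.554, 0.816, -0.093]
ft_force: [-0.5, 1.0, 1.2]
grip_width: -0.0002
gripper_force: 1.0
```

```bash
python3 - <<'E'
from h import *
st()
for a in np.arange(1.2,.35,-.1): lev(round(a,2))
E
```

```text
t 18.5333 tcp mould [-53.7 -24.7 151.6] F mould [-0.1  1.1  1.2]
1.2 tcp [-25.  150.7] T 19.2 shift cm [ 0.   -0.13  0.09] turn [ 0.001 -0.001 -0.   ]
1.1 tcp [-29.4 149.6] T 17.6 shift cm [-0.38 -0.13  0.34] turn [ 0.001  0.027 -0.   ]
1.0 tcp [-33.7 148. ] T 16.0 shift cm [-0.74 -0.13  0.63] turn [ 0.001  0.055 -0.   ]
0.9 tcp [-37.8 146.1] T 14.4 shift cm [-1.06 -0.13  0.95] turn [ 0.001  0.083 -0.   ]
0.8 tcp [-41.7 143.7] T 12.8 shift cm [-1.35 -0.13  1.3 ] turn [ 0.001  0.111 -0.   ]
0.7 tcp [-45.3 140.9] T 11.2 shift cm [-1.59 -0.13  1.68] turn [ 0.001  0.138 -0.   ]
0.6 tcp [-48.5 137.8] T 9.6 shift cm [-1.8  -0.13  2.08] turn [ 0.001  0.166 -0.   ]
0.5 tcp [-51.5 134.4] T 8.0 shift cm [-1.97 -0.13  2.5 ] turn [ 0.001  0.194 -0.   ]
0.4 tcp [-54.  130.7] T 6.4 shift cm [-2.09 -0.13  2.93] turn [ 0.001  0.222 -0.   ]
```

Call:
{"fn": "play_rows", "kwargs": {"commands": [{"x": -0.19, "y": 0, "z": 0.22, "rx": 0, "ry": 0.014, "rz": 0, "jaw": 0}, {"x": -0.38, "y": 0, "z": 0.34, "rx": 0, "ry": 0.027, "rz": 0, "jaw": 0}, {"x": -0.56, "y": 0, "z": 0.48, "rx": 0, "ry": 0.041, "rz": 0, "jaw": 0}, {"x": -0.74, "y": 0, "z": 0.63, "rx": 0, "ry": 0.055, "rz": 0, "jaw": 0}, {"x": -0.9, "y": 0, "z": 0.79, "rx": 0, "ry": 0.069, "rz": 0, "jaw": 0}, {"x": -1.06, "y": 0, "z": 0.95, "rx": 0, "ry": 0.083, "rz": 0, "jaw": 0}, {"x": -1.06, "y": 0, "z": 0.95, "rx": 0, "ry": 0.083, "rz": 0, "jaw": 0}]}}

```text
clock: 19.12
tcp_pos: [0.5057, -0.0254, 0.1465]
tcp_rot: [0.104, 0.557, 0.821, -0.07]
ft_force: [-2.5, 3.6, 6.8]
grip_width: 0.0002
gripper_force: 3.5
```

```bash
python3 - <<'E'
from h import *
st()
for a in np.arange(.9,.15,-.1): lev(round(a,2))
E
```

```text
t 19.1167 tcp mould [-53.5 -37.9 146.5] F mould [-1.   4.3  6.8]
0.9 tcp [-37.8 146.1] T 14.4 shift cm [ 0.02 -0.15  0.04] turn [ 0.002 -0.    -0.   ]
0.8 tcp [-41.7 143.7] T 12.8 shift cm [-0.29 -0.15  0.37] turn [ 0.002  0.028 -0.   ]
0.7 tcp [-45.3 140.9] T 11.2 shift cm [-0.57 -0.15  0.73] turn [ 0.002  0.056 -0.   ]
0.6 tcp [-48.5 137.8] T 9.6 shift cm [-0.81 -0.15  1.11] turn [ 0.002  0.084 -0.   ]
0.5 tcp [-51.5 134.4] T 8.0 shift cm [-1.01 -0.15  1.51] turn [ 0.002  0.111 -0.   ]
0.4 tcp [-54.  130.7] T 6.4 shift cm [-1.16 -0.15  1.93] turn [ 0.002  0.139 -0.   ]
0.3 tcp [-56.2 126.8] T 4.8 shift cm [-1.27 -0.15  2.37] turn [ 0.002  0.167 -0.   ]
0.2 tcp [-57.9 122.7] T 3.2 shift cm [-1.34 -0.15  2.81] turn [ 0.002  0.195 -0.   ]
```

Call:
{"fn": "play_rows", "kwargs": {"commands": [{"x": -0.14, "y": 0, "z": 0.2, "rx": 0, "ry": 0.014, "rz": 0, "jaw": 0}, {"x": -0.29, "y": 0, "z": 0.37, "rx": 0, "ry": 0.028, "rz": 0, "jaw": 0}, {"x": -0.43, "y": 0, "z": 0.55, "rx": 0, "ry": 0.042, "rz": 0, "jaw": 0}, {"x": -0.57, "y": 0, "z": 0.73, "rx": 0, "ry": 0.056, "rz": 0, "jaw": 0}, {"x": -0.57, "y": 0, "z": 0.73, "rx": 0, "ry": 0.056, "rz": 0, "jaw": 0}]}}

```text
clock: 19.53
tcp_pos: [0.5088, -0.0326, 0.1414]
tcp_rot: [0.082, 0.559, 0.823, -0.054]
ft_force: [-2.4, 2.4, 8.9]
grip_width: 0.0001
gripper_force: 3.9
```

```bash
python3 - <<'E'
from h import *
st()
for a in np.arange(.7,-.05,-.1): lev(round(a,2))
E
```

```text
t 19.5333 tcp mould [-53.3 -45.8 141.4] F mould [-1.4  3.1  8.9]
0.7 tcp [-45.3 140.9] T 11.2 shift cm [ 0.06 -0.17  0.03] turn [ 0.002  0.001 -0.001]
0.6 tcp [-48.5 137.8] T 9.6 shift cm [-0.2  -0.17  0.4 ] turn [ 0.002  0.029 -0.001]
0.5 tcp [-51.5 134.4] T 8.0 shift cm [-0.42 -0.17  0.79] turn [ 0.002  0.057 -0.001]
0.4 tcp [-54.  130.7] T 6.4 shift cm [-0.6  -0.17  1.21] turn [ 0.002  0.085 -0.   ]
0.3 tcp [-56.2 126.8] T 4.8 shift cm [-0.73 -0.17  1.63] turn [ 0.002  0.113 -0.   ]
0.2 tcp [-57.9 122.7] T 3.2 shift cm [-0.82 -0.18  2.07] turn [ 0.002  0.141 -0.   ]
0.1 tcp [-59.2 118.4] T 1.6 shift cm [-0.87 -0.18  2.52] turn [ 0.002  0.168 -0.   ]
0.0 tcp [-60. 114.] T 0.0 shift cm [-0.86 -0.18  2.96] turn [ 0.002  0.196 -0.   ]
```

Call:
{"fn": "play_rows", "kwargs": {"commands": [{"x": -0.12, "y": 0, "z": 0.2, "rx": 0, "ry": 0.014, "rz": 0, "jaw": 0}, {"x": -0.22, "y": 0, "z": 0.4, "rx": 0, "ry": 0.029, "rz": 0, "jaw": 0}, {"x": -0.33, "y": 0, "z": 0.6, "rx": 0, "ry": 0.043, "rz": 0, "jaw": 0}, {"x": -0.44, "y": 0, "z": 0.79, "rx": 0, "ry": 0.057, "rz": 0, "jaw": 0}, {"x": -0.52, "y": 0, "z": 1.0, "rx": 0, "ry": 0.071, "rz": 0, "jaw": 0}, {"x": -0.6, "y": 0, "z": 1.21, "rx": 0, "ry": 0.085, "rz": 0, "jaw": 0}, {"x": -0.6, "y": 0, "z": 1.21, "rx": 0, "ry": 0.085, "rz": 0, "jaw": 0}]}}

```text
clock: 20.12
tcp_pos: [0.5122, -0.0409, 0.1304]
tcp_rot: [0.047, 0.561, 0.826, -0.031]
ft_force: [1.0, 0.4, 5.5]
grip_width: 0.0001
gripper_force: 2.4
```

```bash
python3 - <<'E'
from h import *
st()
for a in np.arange(.4,-.05,-.1): lev(round(a,2))
E
```

```text
t 20.1167 tcp mould [-53.1 -54.7 130.4] F mould [1.  0.  5.5]
0.4 tcp [-54.  130.7] T 6.4 shift cm [ 0.07 -0.19 -0.04] turn [ 0.002  0.001 -0.001]
0.3 tcp [-56.2 126.8] T 4.8 shift cm [-0.1  -0.19  0.38] turn [ 0.002  0.029 -0.001]
0.2 tcp [-57.9 122.7] T 3.2 shift cm [-0.22 -0.19  0.81] turn [ 0.002  0.057 -0.001]
0.1 tcp [-59.2 118.4] T 1.6 shift cm [-0.3  -0.19  1.25] turn [ 0.002  0.085 -0.001]
0.0 tcp [-60. 114.] T 0.0 shift cm [-0.34 -0.19  1.69] turn [ 0.002  0.113 -0.001]
```

Call:
{"fn": "play_rows", "kwargs": {"commands": [{"x": -0.08, "y": 0, "z": 0.22, "rx": 0, "ry": 0.014, "rz": 0, "jaw": 0}, {"x": -0.15, "y": 0, "z": 0.42, "rx": 0, "ry": 0.029, "rz": 0, "jaw": 0}, {"x": -0.2, "y": 0, "z": 0.62, "rx": 0, "ry": 0.043, "rz": 0, "jaw": 0}, {"x": -0.26, "y": 0, "z": 0.82, "rx": 0, "ry": 0.057, "rz": 0, "jaw": 0}, {"x": -0.3, "y": 0, "z": 1.04, "rx": 0, "ry": 0.071, "rz": 0, "jaw": 0}, {"x": -0.34, "y": 0, "z": 1.26, "rx": 0, "ry": 0.085, "rz": 0, "jaw": 0}, {"x": -0.34, "y": 0, "z": 1.26, "rx": 0, "ry": 0.085, "rz": 0, "jaw": 0}]}}

```text
clock: 20.7
tcp_pos: [0.512, -0.0444, 0.1161]
tcp_rot: [0.009, 0.562, 0.827, -0.008]
ft_force: [-0.9, -0.1, 0.7]
grip_width: -0.0003
gripper_force: 0.0
```

```bash
python3 - <<'E'
from h import *
st()
for a in(.1,.05,0): lev(a)
E
```

```text
t 20.7 tcp mould [-54.6 -57.9 116.1] F mould [-0.9  0.2  0.7]
0.1 tcp [-59.2 118.4] T 1.6 shift cm [-0.13 -0.04 -0.22] turn [-0.002 -0.004 -0.   ]
0.05 tcp [-59.6 116.2] T 0.8 shift cm [-0.17 -0.04 -0.  ] turn [-0.002  0.01  -0.   ]
0 tcp [-60. 114.] T 0 shift cm [-0.21 -0.04  0.22] turn [-0.002  0.024 -0.   ]
```

Call:
{"fn": "play_rows", "kwargs": {"commands": [{"x": 0, "y": 0, "z": 0.1, "rx": 0, "ry": 0.02, "rz": 0, "jaw": 0}, {"x": 0, "y": 0, "z": 0.2, "rx": 0, "ry": 0.02, "rz": 0, "jaw": 0}, {"x": 0, "y": 0, "z": 0.25, "rx": 0, "ry": 0.02, "rz": 0, "jaw": 0}, {"x": 0, "y": 0, "z": 0.25, "rx": 0, "ry": 0.02, "rz": 0, "jaw": 0}]}}

```text
clock: 21.03
tcp_pos: [0.5126, -0.044, 0.1146]
tcp_rot: [0.002, 0.561, 0.827, -0.002]
ft_force: [0.9, -0.6, 0.9]
grip_width: 0.0001
gripper_force: 0.0
```

Call:
{"fn": "play_rows", "kwargs": {"commands": [{"x": 0, "y": 0, "z": -3, "rx": 0, "ry": 0, "rz": 0, "jaw": 0}, {"x": 0, "y": 0, "z": -7, "rx": 0, "ry": 0, "rz": 0, "jaw": 0}, {"x": 0, "y": 0, "z": -11, "rx": 0, "ry": 0, "rz": 0, "jaw": 0}, {"x": -4, "y": 0, "z": -13, "rx": 0, "ry": 0, "rz": 0, "jaw": 0}, {"x": -8, "y": 0, "z": -13, "rx": 0, "ry": 0, "rz": 0, "jaw": 0}, {"x": -12, "y": 0, "z": -13, "rx": 0, "ry": 0, "rz": 0, "jaw": 0}, {"x": -16, "y": 0, "z": -13, "rx": 0, "ry": 0, "rz": 0, "jaw": 0}, {"x": -20, "y": 0, "z": -13, "rx": 0, "ry": 0, "rz": 0, "jaw": 0}, {"x": -20, "y": 0, "z": -13, "rx": 0, "ry": 0, "rz": 0, "jaw": 0}, {"x": -20, "y": 0, "z": -13, "rx": 0, "ry": 0, "rz": 0, "jaw": 0}]}}

```text
clock: 21.87
tcp_pos: [0.5866, -0.231, 0.2448]
tcp_rot: [0.002, 0.563, 0.827, -0.002]
ft_force: [-0.1, 0.7, 0.7]
grip_width: -0.0
gripper_force: 0.0
```

```bash
python3 - <<'E'
from h import *
st()
a=read_camera("top")[235:305,290:370];b=read_camera("side")[200:270,310:390]
cv2.imwrite('pics/f.png',cv2.resize(np.hstack([a,b]),None,fx=5,fy=5,interpolation=cv2.INTER_CUBIC)[:,:,::-1])
E
```

```text
t 21.8667 tcp mould [ -54.1 -258.9  244.8] F mould [0.2 0.7 0.7]
```

View pics/f.png

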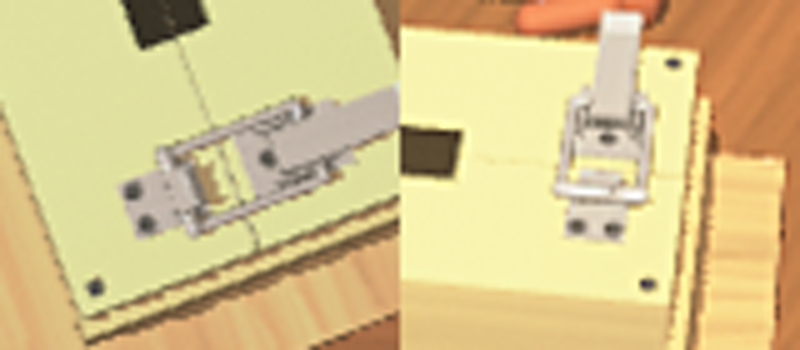

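The lever lies flat, with its handle running to (620,20) in the side half of the picture. The bar is under the keeper lip at (600,190), and the seam is closed. I'm handing the job in.

```bash
python3 -c "
from h import *
print(ctrl.sign_off())"
```

```text
the job is handed in; nothing more can be done
None
```

The mould is shut and latched and the job is handed in: the half was pressed home with about 15 N, the bar tugged with about 10 N under the keeper's lip, and the lever snapped flat with the seam closed. The final picture shows this, but sign-off gave no verdict.

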